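# Dispense one sleeve from the slide magazine

### The job

Dispense just one black sleeve from the magazine: hook a fingertip behind the steel lip of the slide and draw it out to its stop, so that the lowest sleeve drops into the trough, then push the slide fully home again from the front so that the next sleeve falls into its pocket. Do not pinch the lip, do not touch or lift the sleeves, and leave the tape, the tin and the pen where they are.

Things in the scene. Friction and masses are not known exactly. Their poses are not given: they have to be found in the camera images.
- dispenser: slide magazine, grey frame with a bare metal tower, fixed to the bench, 266 mm long (x -170 to +96), 124 mm wide (y -62 to +62), 139 mm high. Origin: on the bench under the middle of its tower. Its +x axis points away from the mouth: the slide is drawn out along its -x. Fixed guide rails beside the slide (x -60 to +90, y 45 to 56 either side) are 70 mm high, with screw heads 78 mm high at most.
- slide (a joint): how far the slide is drawn out, m: 0 = fully home (start), 0.060 = outer stop. Stays where left; friction about 2 N, up to 6 N in the last 5 mm before home; no spring. White plastic plate 96 mm wide, top face at z 63 mm, underside 48 mm, with a through pocket under the tower when home. The lowest sleeve drops in the last 8 mm before the outer stop, the next enters in the last 5 mm before home.
- pull_lip (a point): upright steel lip on the front end of the slide, 90 mm wide (y), 5 mm thick, standing 35 mm above the slide's top face (top edge at z 98 mm). Origin: middle of its top edge in the plane of its rear face, the one to hook, which looks to the tower; axes as the dispenser's. Home, the rear face is at dispenser x = -75 mm; 59 mm of bare slide top lie between it and the tower.
- push_pad (a point): black rubber pad on the front (outer) face of the lip, 56 mm wide, 16 mm high, 4 mm thick, for pushing the slide home. Origin: middle of its front face (home: dispenser x = -84 mm, z 81 mm); axes as the dispenser's; push along +x.
- tower (a point): top of the magazine tower, on its middle, 128 mm above the dispenser's origin, axes as the dispenser's. The tower (x -16 to +16, y -45 to +45) stands over the slide and holds three lying sleeves one above another; a loading flare at its top leans out some 6 mm to the sides and back and reaches 139 mm.
- trough (a point): middle of the trough's floor at its front end, dispenser x -160, z 8 mm; axes as the dispenser's. The trough slopes down to the front under the slide (x -170 to -43, 98 mm wide inside, walls 36 mm, front lip 26 mm high) and catches the dispensed sleeve, which rolls to its front.
- sleeve_low_c (a point): centre of the lowest sleeve: black, round, 21 mm in diameter, 76 mm long, about 80 g, lying along the dispenser's y axis (all three are alike). It starts in the slide's pocket, 58 mm above the bench, and ends at the front of the trough, about 155 mm in front (-x) of the dispenser's origin, about 20 mm up.
- sleeve_mid_c (a point): centre of the middle sleeve, starting in the tower on the lowest one, 79 mm above the bench; it must end in the slide's pocket, 58 mm above the bench
- sleeve_top_c (a point): centre of the top sleeve, starting 100 mm above the bench; it must end on the next one, in the tower, 79 mm above the bench
- sleeve_low: the lowest sleeve; origin at the middle of one end face, z axis along the sleeve
- sleeve_mid: the middle sleeve, same frame
- sleeve_top: the top sleeve, same frame
- tape: bystander: roll of masking tape lying flat, 104 mm across, 25 mm high, to the right of the dispenser; origin under its centre
- tin: bystander: round tin with red lid, 68 mm across, 42 mm high, to the left of the dispenser; origin under its centre
- pen: bystander: marker pen lying down, 131 mm long, 16 mm thick, in front of the dispenser on the robot's side; origin under its centre

How it is judged (in metres and radians):
On the way, in this order (a step that is already met when the one before it is completed fails the run):
1. the slide is being drawn out by a fingertip on its lip (value of joint slide between 0.01 and 0.052 m and contact force between the fingers and slide_c4 above 0.5 N), for 0.05 s.
2. the slide is drawn out to its stop and the lowest sleeve has dropped into the trough (value of joint slide above 0.056 m and z of sleeve_low_c in the frame of dispenser below 0.036 m), for 0.1 s.
At the end, for the whole second after the job is handed in: Slide home within 3 mm; lowest sleeve at rest in the trough (centre 110 to 170 mm in front of the tower's middle, under 36 mm high); middle sleeve at rest in the pocket (centre 54 to 63 mm high, within 6 mm of the tower's middle); top sleeve on it (74 to 85 mm high) (value of joint slide below 0.003 m and x of sleeve_low_c in the frame of dispenser between -0.17 and -0.11 m and y of sleeve_low_c in the frame of dispenser between -0.02 and 0.02 m and z of sleeve_low_c in the frame of dispenser below 0.036 m and z of sleeve_mid_c in the frame of dispenser between 0.054 and 0.063 m and x of sleeve_mid_c in the frame of dispenser between -0.006 and 0.006 m and z of sleeve_top_c in the frame of dispenser between 0.074 and 0.085 m and linear speed of each of sleeve_low, sleeve_mid below 0.02 m/s); the robot touches nothing.
It fails at once if the lip is pinched (fingers press on its rear face and on the pad together) (contact force between the fingers and slide_c4 above 2 N and contact force between the fingers and slide_c5 above 2 N).
It fails at once if a sleeve is touched by the robot (contact force between any of the arm, the fingers and sleeve_low above 0.5 N or contact force between any of the arm, the fingers and sleeve_mid above 0.5 N or contact force between any of the arm, the fingers and sleeve_top above 0.5 N).
It fails at once if a sleeve is lifted (height (world z) of sleeve_low_c above 0.07 m or height (world z) of sleeve_mid_c above 0.091 m or height (world z) of sleeve_top_c above 0.112 m).
It fails at once if a second sleeve is dispensed (x of sleeve_mid_c in the frame of dispenser below -0.025 m).
It fails at once if the tape, the tin or the pen is moved (distance of any of tape, tin from where it was at the start of the episode above 0.015 m or distance of pen from where it was at the start of the episode above 0.02 m).
It also fails if it takes over 42 s, if anything falls off the work surface, if the arm or the gripper's body presses on something with over 40 N, if the wrist force passes 120 N, or if a joint passes its speed limit or range.

### The arm

A 6-joint arm with a two-finger parallel gripper is mounted at the origin on the work surface; the furniture and walls round the work are solid. World frame = base frame: x ahead of the robot, y to its left, z up, the work surface at z = 0. Lengths are in mm, angles in rad, forces in N, time in s.
With the tool pointing down it reaches from about 350 to 1000 mm from the base axis. Payload 7.1 kg.
Tool frame: the origin (TCP) lies between the finger pads; the fingertips stand 17 mm ahead of it and the grasp point (between the pads) lies 2 mm behind it; z points along the fingers, y is the line along which they close (so a half turn about z gives the same grasp; the last joint's range is limited). The gripper opens to 85 mm and grips with 20 to 120 N. Pads are 22 mm wide; open, the fingers measure 114 mm over their backs; the gripper's body (76 mm by 85 mm) begins 54 mm behind the grasp point. The pads swing forward as they close: fully open they stand 13 mm farther back than shut.
Start: joints at [1.153, 0.423, 1.63, -0, 1.089, -0.019], TCP at [242.663, 575.951, 248.319] pointing down, gripper open.
Joint ranges: [-3, 3], [-0.9, 2.11], [0.09, 2.58], [-1.31, 4.45], [0.11, 2.69], [-2.54, 2.54]. Speed limits (rad/s): [2.39, 2.39, 3.01, 3.14, 3.14, 3.14].

### API

Orientations are given as a unit quaternion [x, y, z, w].
In Python, from workcell import observe, optics, ctrl gives the robot as it stands.
- The arm moves only by the shell command python3 -m creep 'ROWS' [FORCE]. ROWS is JSON, a list of rows, each an object with "slide": the shift along the tool's x, y, z in mm, a list of three; "delta_rot": the turn, a rotation vector about the tool's x, y, z in degrees, a list of three; "jaw": the closure, from 0 (fully open) to 1 (shut). In form: [{"slide": [x, y, z], "delta_rot": [ax, ay, az], "jaw": jaw}, ...]. A call has 1 to 12 rows; each row shifts and turns the commanded pose from where the row before left it, along the tool's axes as they then stand; what a row does not reach is not made up. A row lasts 1/10 s, in which the tool goes at most 50 mm and 8.59 degrees, less where a joint would pass 70% of its speed; a pose out of reach is approached as far as the arm can. A call with a gripper value outside its range is refused whole. The fingers move at their own pace and stop on an object; FORCE is the grip in N (left out, the last holds). Time passes only in rows, so rows that do not move let the fingers close. It gives the time, the measured TCP pose, the force, the opening and the grip force at its end, in the units of the state.
- observe(): the state, without advancing time (a new reading comes with each control period).
- optics.get_image(name): name is "side" or "top"; returns a dict with "frame" (420x560x3 uint8, red, green, blue), "fx", "fy", "cx", "cy" (pixels), "rvec" (rotation vector, rad) and "tvec" (3), from world to camera coordinates, as OpenCV has them. Camera axes: x right, y down, z forward; pixel columns grow to the right and rows downward; lengths in mm; the calibration is good to about 2 mm. A picture is of the moment at which its call begins. There is no depth.
- ctrl.sign_off(): hands the job in; it is judged then, once.
Trained networks look in a picture, given as the dict that the camera call returned (one of the last four; its "shot" number tells which), for a name from the list of things; names that differ only in an ending like _2 or _b are one class to them, and where a whole thing is asked for, a point or a joint stands for the part that bears it (a point fixed in the world has none). Each returns a list of dicts, best first, with "confidence" (0 to 1); they miss things now and then, are a little off and sometimes report something else, mostly with a low value. They report only what shows in the picture. A call takes as long as a camera call.
- optics.boxes_of(picture, label): "point" ([x, y, z] in mm, in world coordinates, good to about 4 mm: the middle of the surface that is visible of it).
The state is a dict: "time_s": time; "qpos": joint angles; "qd": joint speeds; "effort": joint torques, N m; "tool_pos": TCP position; "ee_rot": TCP orientation; "force": force on the tool from outside, world axes, zero at the start; "moment": the same for the moment, N m; "gripper_width": finger opening in mm; "finger_force": force on a finger pad.
Only numpy, scipy, OpenCV 4.12 (cv2) and the standard library are available. Lean on these libraries where they do the work, as an engineer would, in place of code of your own. Each camera call takes 0.05 s, during which the arm holds its last target. There are 200 camera calls.

## Working session

There is one attempt and no reset: what is moved stays moved. The work goes in short steps, Python scripts to look and compute and a shell command to move; the robot and the scene stay as the last step left them, time stands still between calls to the robot, and variables do not carry over. Pictures are saved under pics/ and viewed, at most 10 in all, crops included, and the job is handed in when it is done.

```bash
mkdir -p pics; ls; python3 - <<'E'
from workcell import observe, optics
import cv2, numpy as np
s=observe(); print(s)
for n in ("top","side"):
    p=optics.get_image(n); cv2.imwrite(f"pics/{n}0.png",p["frame"][:,:,::-1])
    print(n,p["fx"],p["cx"],p["cy"],p["rvec"],p["tvec"])
    for l in ("dispenser","pull_lip","push_pad","tower","tape","tin","pen","slide"):
        print(l,[(np.round(b["point"]),round(b["confidence"],2)) for b in optics.boxes_of(p,l)[:2]])
E
```

```text
pics
{'time_s': 0.0, 'qpos': array([ 1.15300008e+00,  4.23841557e-01,  1.63068009e+00, -3.19042833e-05,
        1.08862627e+00, -1.90217116e-02]), 'qd': array([ 0.00027597, -0.0002494 ,  0.00067524,  0.00059141, -0.00023222,
        0.00068822]), 'effort': array([-1.27174459e-03, -5.57380056e+01, -2.81743169e+01, -2.13358194e-04,
        7.52486405e-03, -1.88223879e-05]), 'tool_pos': array([242.46515058, 575.48527423, 247.5491251 ]), 'ee_rot': array([ 1.98061453e-01,  9.80189296e-01, -7.62221230e-04, -1.54703083e-04]), 'force': array([ 0.7470219 , -0.32608133,  0.46401198]), 'moment': array([0.05173063, 0.0433566 , 0.00082969]), 'finger_force': 0.0, 'gripper_width': 85.41619320167788}
top 411.80540976911806 279.53082801141284 210.24348322938016 [ 2.14560164 -2.10472486  0.14442584] [221.99221431 561.07477242 864.1007419 ]
dispenser [(array([552., 331.,  64.]), 0.65)]
pull_lip []
push_pad [(array([570., 339.,  64.]), 0.68)]
tower [(array([556., 335.,  66.]), 0.86)]
tape [(array([482., -50.,  24.]), 0.79)]
tin [(array([591., 468.,  43.]), 0.7)]
pen [(array([382., 305.,  14.]), 0.89)]
slide [(array([572., 338.,  60.]), 0.73), (array([554., 337.,  63.]), 0.4)]
side 392.33556252398034 278.77810527770305 208.72794452962646 [ 0.28605655 -2.4445709   1.72575619] [544.42274715  83.938405   970.39212625]
dispenser [(array([563., 375.,  39.]), 0.56)]
pull_lip []
push_pad [(array([546., 352.,  66.]), 0.67), (array([590., 325., 105.]), 0.22)]
tower [(array([564., 378.,  41.]), 0.67)]
tape [(array([480., -28.,  19.]), 0.72)]
tin [(array([594., 448.,  40.]), 0.4)]
pen [(array([383., 313.,  12.]), 0.53)]
slide [(array([543., 348.,  64.]), 0.68), (array([560., 377.,  41.]), 0.58)]
```

View pics/top0.png

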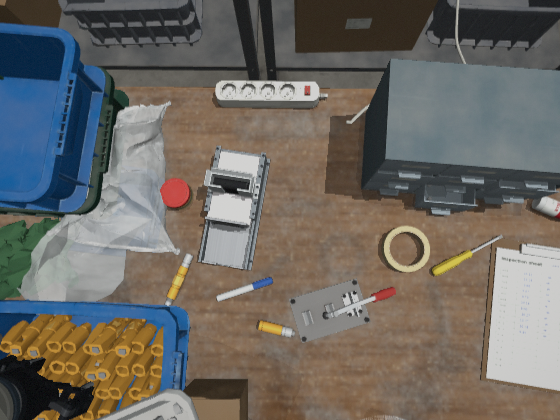

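View pics/side0.png

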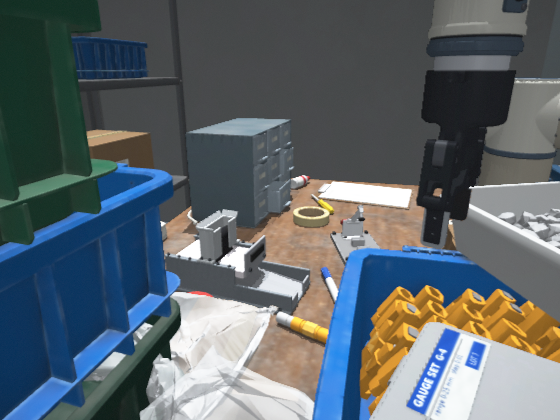

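The top view shows the dispenser at about (235,208), mouth pointing down towards the robot. The tin is at (175,193), the pen at (245,290) and the tape at (407,249). In the side view the lip is near (256,257). I'll enlarge both for corner picks.

```bash
python3 - <<'E'
import cv2,numpy as np
a=cv2.imread("pics/top0.png")[135:280,190:280]; b=cv2.imread("pics/side0.png")[200:310,160:320]
a=cv2.resize(a,None,fx=4,fy=4,interpolation=cv2.INTER_CUBIC); b=cv2.resize(b,None,fx=2.7,fy=2.7,interpolation=cv2.INTER_CUBIC)
c=np.zeros((600,800,3),np.uint8); c[:580,:360]=a; c[:b.shape[0],365:365+b.shape[1]]=b
for v in range(0,360,40): cv2.putText(c,str(190+v//4),(v,590),0,.35,(255,255,255)); cv2.line(c,(v,572),(v,580),(0,255,255))
for v in range(0,580,40): cv2.putText(c,str(135+v//4),(0,v+4),0,.35,(0,255,255))
cv2.imwrite("pics/crop0.png",c)
E
```

```text
(no output)
```

View pics/crop0.png

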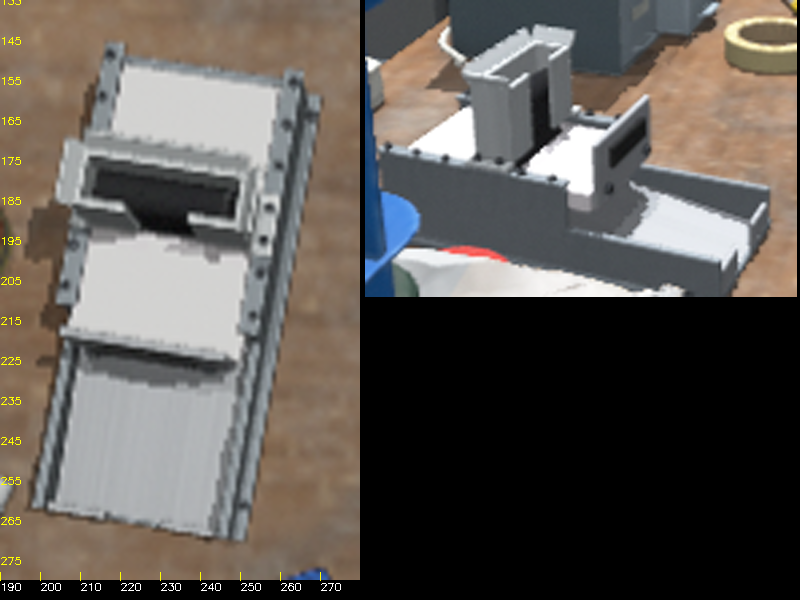

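```bash
cat > fit.py <<'E'
import numpy as np, cv2
from scipy.optimize import least_squares
from workcell import optics
P={n:optics.get_image(n) for n in("top","side")}
def proj(p,X):
    K=np.array([[p["fx"],0,p["cx"]],[0,p["fy"],p["cy"]],[0,0,1.]])
    return cv2.projectPoints(np.float64(X),np.float64(p["rvec"]),np.float64(p["tvec"]),K,None)[0][:,0]
T=[((-77.5,45,98),62,334),((-77.5,-45,98),237,359),((90,56,70),106,44),((90,-56,70),303,72),((-60,56,70),57,303),((-60,-56,70),261,337)]
S=[((-77.5,45,98),594,150),((-77.5,-45,98),648,97)]
def world(v,X):
    c,s=np.cos(v[2]),np.sin(v[2]); X=np.array(X,float)
    return np.c_[v[0]+c*X[:,0]-s*X[:,1],v[1]+s*X[:,0]+c*X[:,1],X[:,2]]
ut=np.array([(190+a/4,135+b/4) for _,a,b in T]); us=np.array([(160+(a-365)/2.7,200+b/2.7) for _,a,b in S])
f=lambda v:np.r_[proj(P["top"],world(v,[t[0] for t in T]))-ut,proj(P["side"],world(v,[t[0] for t in S]))-us].ravel()
r=least_squares(f,[560,335,0.],x_scale=[10,10,.1]); 
if __name__=="__main__":
    print(r.x,np.degrees(r.x[2])); print(np.round(f(r.x).reshape(-1,2),1))
    print(np.round(world(r.x,[(-75,0,98),(-45,0,98),(-84,0,81),(0,0,128),(-135,0,81),(-160,0,8)]),1))
E
python3 fit.py
```

```text
[ 5.99619100e+02  3.32305920e+02 -1.33971412e-01] -7.675996506553432
[[-0.5 -0.2]
 [-2.  -0. ]
 [-0.1 -0.3]
 [ 0.3 -0.1]
 [-0.1  0.7]
 [-0.3 -0.1]
 [ 0.3 -3.4]
 [ 0.1 -2.4]]
[[525.3 342.3  98. ]
 [555.  338.3  98. ]
 [516.4 343.5  81. ]
 [599.6 332.3 128. ]
 [465.8 350.3  81. ]
 [441.1 353.7   8. ]]
```

The top-view residuals are about 1 px or less, apart from one 2 px lip corner. The fitted tower-to-lip gap is centred near (555,338). I'll shut the jaws, turn the tool so its x axis lies along dispenser -x, and travel high.

```bash
python3 -m creep '[{"slide":[0,0,0],"delta_rot":[0,0,-7.6],"jaw":1},{"slide":[0,0,0],"delta_rot":[0,0,-7.6],"jaw":1},{"slide":[-34,-19,0],"delta_rot":[0,0,0],"jaw":1},{"slide":[-34,-19,0],"delta_rot":[0,0,0],"jaw":1},{"slide":[-34,-19,0],"delta_rot":[0,0,0],"jaw":1},{"slide":[-34,-19,0],"delta_rot":[0,0,0],"jaw":1},{"slide":[-34,-19,0],"delta_rot":[0,0,0],"jaw":1},{"slide":[-34,-19,0],"delta_rot":[0,0,0],"jaw":1},{"slide":[-34,-19,0],"delta_rot":[0,0,0],"jaw":1},{"slide":[-34,-19,0],"delta_rot":[0,0,0],"jaw":1},{"slide":[-34,-19,0],"delta_rot":[0,0,0],"jaw":1},{"slide":[-34,-19,0],"delta_rot":[0,0,0],"jaw":1}]' 20
cat > where.py <<'E'
import numpy as np
from scipy.spatial.transform import Rotation as R
from workcell import observe
V=np.array([599.6,332.3]); yaw=-.134
s=observe(); d=s["tool_pos"][:2]-V; c,q=np.cos(yaw),np.sin(yaw)
F=s["force"]; print("t",s["time_s"],"disp xy",np.round([c*d[0]+q*d[1],-q*d[0]+c*d[1]],1),"z",s["tool_pos"][2].round(1),"F disp",np.round([c*F[0]+q*F[1],-q*F[0]+c*F[1],F[2]],1),"w",s["gripper_width"])
M=R.from_quat(s["ee_rot"]).as_matrix(); print("tool x yaw vs -disp x deg",np.degrees(np.arctan2(-M[1,0],-M[0,0])-yaw).round(2),"tilt",np.round(M[:,2],3))
E
python3 where.py
```

```text
time_s: 2.2
tool_pos: [555.6, 341.3, 248.4]
ee_rot: [0.067, 0.998, 0.0, 0.0]
force: [-0.6, 0.6, -0.4]
gripper_width: 0.2
finger_force: 0.0
t 2.2 disp xy [-44.9   3. ] z 248.4 F disp [-0.6  0.5 -0.4] w 0.23405612665288952
tool x yaw vs -disp x deg 0.02 tilt [ 0.  0. -1.]
```

```bash
python3 -m creep '[{"slide":[0,-1,30],"delta_rot":[0,0,0],"jaw":1},{"slide":[0,-1,30],"delta_rot":[0,0,0],"jaw":1},{"slide":[0,-1,30],"delta_rot":[0,0,0],"jaw":1},{"slide":[0,0,30],"delta_rot":[0,0,0],"jaw":1},{"slide":[0,0,0],"delta_rot":[0,0,0],"jaw":1}]'
python3 where.py; python3 - <<'E'
import cv2,numpy as np
from workcell import optics
b=optics.get_image("side")["frame"][130:330,140:340,::-1]; a=optics.get_image("top")["frame"][120:320,150:350,::-1]
cv2.imwrite("pics/a1.png",cv2.resize(np.hstack([b,a]),None,fx=2,fy=2,interpolation=cv2.INTER_CUBIC))
E
```

```text
time_s: 2.7
tool_pos: [551.4, 337.8, 124.1]
ee_rot: [0.067, 0.998, -0.002, -0.003]
force: [-0.3, -0.2, -0.5]
gripper_width: -0.1
finger_force: 0.0
t 2.7 disp xy [-48.5  -1. ] z 124.1 F disp [-0.3 -0.2 -0.5] w -0.07750594980880819
tool x yaw vs -disp x deg 0.01 tilt [-0.007 -0.004 -1.   ]
```

View pics/a1.png

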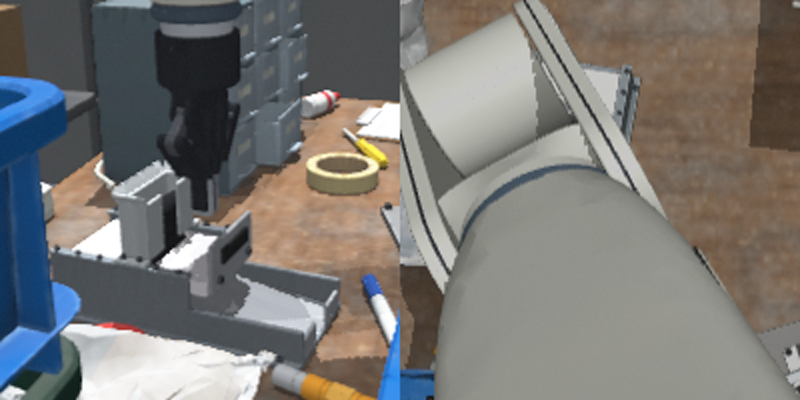

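In the side view the closed fingertips (crop 203,210) hang between the tower (crop 150,215) and the lip (crop 232,255), so I can lower into the gap.

```bash
python3 -m creep '[{"slide":[0,0,9],"delta_rot":[0,0,0],"jaw":1},{"slide":[0,0,9],"delta_rot":[0,0,0],"jaw":1},{"slide":[0,0,9],"delta_rot":[0,0,0],"jaw":1},{"slide":[0,0,0],"delta_rot":[0,0,0],"jaw":1}]'
python3 where.py; python3 - <<'E'
import cv2,numpy as np
from workcell import optics
b=optics.get_image("side")["frame"][170:300,170:320,::-1]
cv2.imwrite("pics/a2.png",cv2.resize(b,None,fx=4,fy=4,interpolation=cv2.INTER_CUBIC))
E
```

```text
time_s: 3.2
tool_pos: [553.2, 339.0, 100.1]
ee_rot: [0.067, 0.998, -0.001, -0.001]
force: [0.1, -1.2, 0.3]
gripper_width: 0.2
finger_force: 0.0
t 3.2 disp xy [-46.9   0.5] z 100.1 F disp [ 0.2 -1.2  0.3] w 0.19340781837432344
tool x yaw vs -disp x deg 0.03 tilt [-0.002 -0.001 -1.   ]
```

View pics/a2.png

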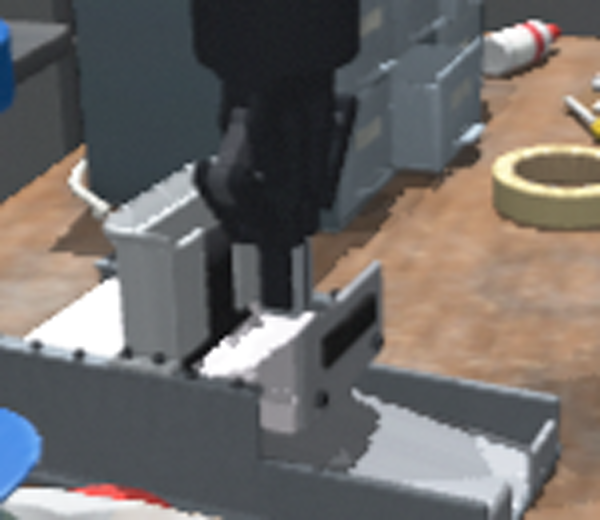

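The fingertips (crop 280,305) are in the gap, behind and below the lip's top edge. I'll draw the slide out.

```bash
python3 -m creep '[{"slide":[4,0,3],"delta_rot":[0,0,0],"jaw":1},{"slide":[5,0,0],"delta_rot":[0,0,0],"jaw":1},{"slide":[5,0,0],"delta_rot":[0,0,0],"jaw":1},{"slide":[5,0,0],"delta_rot":[0,0,0],"jaw":1},{"slide":[5,0,0],"delta_rot":[0,0,0],"jaw":1},{"slide":[5,0,0],"delta_rot":[0,0,0],"jaw":1},{"slide":[5,0,0],"delta_rot":[0,0,0],"jaw":1},{"slide":[5,0,0],"delta_rot":[0,0,0],"jaw":1}]'; python3 where.py
python3 -m creep '[{"slide":[5,0,0],"delta_rot":[0,0,0],"jaw":1},{"slide":[5,0,0],"delta_rot":[0,0,0],"jaw":1},{"slide":[5,0,0],"delta_rot":[0,0,0],"jaw":1},{"slide":[5,0,0],"delta_rot":[0,0,0],"jaw":1},{"slide":[5,0,0],"delta_rot":[0,0,0],"jaw":1}]'; python3 where.py
```

```text
time_s: 4.05
tool_pos: [515.1, 344.8, 98.5]
ee_rot: [0.067, 0.998, 0.0, 0.0]
force: [3.1, 1.0, -0.5]
gripper_width: -0.1
finger_force: 1.3
t 4.05 disp xy [-85.4   1.1] z 98.5 F disp [ 2.9  1.4 -0.5] w -0.1298203047884268
tool x yaw vs -disp x deg 0.03 tilt [ 0.  0. -1.]
time_s: 4.55
tool_pos: [490.3, 348.3, 98.5]
ee_rot: [0.067, 0.998, 0.0, 0.0]
force: [3.2, 2.3, -0.7]
gripper_width: 0.1
finger_force: 1.4
t 4.55 disp xy [-110.4    1.2] z 98.5 F disp [ 2.9  2.7 -0.7] w 0.08246495505949088
tool x yaw vs -disp x deg 0.03 tilt [ 0.001  0.001 -1.   ]
```

Contact force is about 3 N, which matches sliding friction. Next is the last stretch to the stop, in small steps.

```bash
python3 -m creep '[{"slide":[4,0,0],"delta_rot":[0,0,0],"jaw":1},{"slide":[4,0,0],"delta_rot":[0,0,0],"jaw":1},{"slide":[2,0,0],"delta_rot":[0,0,0],"jaw":1}]'; python3 where.py
python3 -m creep '[{"slide":[2,0,0],"delta_rot":[0,0,0],"jaw":1},{"slide":[1,0,0],"delta_rot":[0,0,0],"jaw":1}]'; python3 where.py
```

```text
time_s: 4.85
tool_pos: [480.2, 349.3, 98.4]
ee_rot: [0.067, 0.998, -0.0, -0.0]
force: [2.3, 0.7, 1.0]
gripper_width: -0.1
finger_force: 1.3
t 4.85 disp xy [-120.6    0.9] z 98.4 F disp [2.1 1.  1. ] w -0.06261604621167682
tool x yaw vs -disp x deg 0.04 tilt [-0. -0. -1.]
time_s: 5.05
tool_pos: [477.9, 349.7, 98.4]
ee_rot: [0.067, 0.998, 0.0, 0.0]
force: [7.2, -1.3, -1.2]
gripper_width: -0.1
finger_force: 3.3
t 5.05 disp xy [-123.     0.9] z 98.4 F disp [ 7.3 -0.3 -1.2] w -0.14365852522777178
tool x yaw vs -disp x deg 0.05 tilt [ 0.001 -0.    -1.   ]
```

```bash
python3 -m creep '[{"slide":[1,0,0],"delta_rot":[0,0,0],"jaw":1},{"slide":[1,0,0],"delta_rot":[0,0,0],"jaw":1},{"slide":[0,0,0],"delta_rot":[0,0,0],"jaw":1},{"slide":[0,0,0],"delta_rot":[0,0,0],"jaw":1},{"slide":[0,0,0],"delta_rot":[0,0,0],"jaw":1},{"slide":[0,0,0],"delta_rot":[0,0,0],"jaw":1}]'; python3 where.py;  python3 - <<'E'
import cv2,numpy as np
from workcell import optics
b=optics.get_image("side")["frame"][170:310,170:330,::-1]
cv2.imwrite("pics/a3.png",cv2.resize(b,None,fx=4,fy=4,interpolation=cv2.INTER_CUBIC))
E
```

```text
time_s: 5.65
tool_pos: [477.8, 349.7, 98.4]
ee_rot: [0.067, 0.998, 0.0, 0.002]
force: [11.1, -2.3, -3.1]
gripper_width: -0.3
finger_force: 5.6
t 5.65 disp xy [-123.     0.9] z 98.4 F disp [11.3 -0.8 -3.1] w -0.3350702061332343
tool x yaw vs -disp x deg 0.04 tilt [ 0.004  0.    -1.   ]
```

View pics/a3.png

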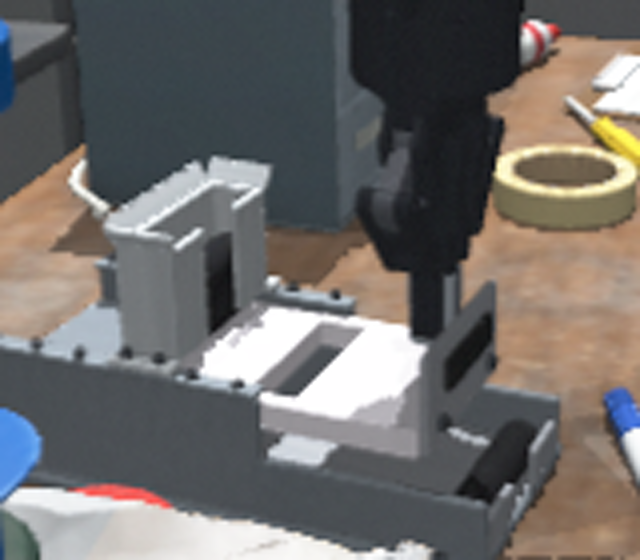

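The slide is at its stop. The pocket shows empty at crop (315,365), and the dropped sleeve lies at the trough front at crop (505,460). I'll release, rise over the lip and go to the front.

```bash
python3 -m creep '[{"slide":[-6,0,0],"delta_rot":[0,0,0],"jaw":1},{"slide":[-6,0,0],"delta_rot":[0,0,0],"jaw":1},{"slide":[0,0,-20],"delta_rot":[0,0,0],"jaw":1},{"slide":[0,0,-25],"delta_rot":[0,0,0],"jaw":1},{"slide":[0,0,0],"delta_rot":[0,0,0],"jaw":1},{"slide":[20,0,0],"delta_rot":[0,0,0],"jaw":1},{"slide":[25,0,0],"delta_rot":[0,0,0],"jaw":1},{"slide":[20,0,0],"delta_rot":[0,0,0],"jaw":1},{"slide":[0,0,0],"delta_rot":[0,0,0],"jaw":1},{"slide":[0,0,0],"delta_rot":[0,0,0],"jaw":1}]'; python3 where.py
```

```text
time_s: 6.7
tool_pos: [422.9, 356.9, 142.9]
ee_rot: [0.066, 0.998, -0.0, -0.0]
force: [0.6, 0.3, -0.9]
gripper_width: -0.0
finger_force: 0.0
t 6.7 disp xy [-178.4    0.8] z 142.9 F disp [ 0.5  0.4 -0.9] w -0.004139128408353321
tool x yaw vs -disp x deg 0.08 tilt [-0.001 -0.001 -1.   ]
```

```bash
python3 -m creep '[{"slide":[0,0,16],"delta_rot":[0,0,0],"jaw":1},{"slide":[0,0,17],"delta_rot":[0,0,0],"jaw":1},{"slide":[0,0,16],"delta_rot":[0,0,0],"jaw":1},{"slide":[0,0,0],"delta_rot":[0,0,0],"jaw":1},{"slide":[-6,0,0],"delta_rot":[0,0,0],"jaw":1},{"slide":[-6,0,0],"delta_rot":[0,0,0],"jaw":1},{"slide":[-6,0,0],"delta_rot":[0,0,0],"jaw":1},{"slide":[-6,0,0],"delta_rot":[0,0,0],"jaw":1},{"slide":[-5,0,0],"delta_rot":[0,0,0],"jaw":1},{"slide":[-5,0,0],"delta_rot":[0,0,0],"jaw":1}]'; python3 where.py
```

```text
time_s: 7.7
tool_pos: [457.0, 352.4, 94.6]
ee_rot: [0.067, 0.998, 0.0, -0.0]
force: [-3.1, 1.4, 2.6]
gripper_width: -0.3
finger_force: 1.4
t 7.7 disp xy [-144.     0.9] z 94.6 F disp [-3.3  1.   2.6] w -0.2842445115009961
tool x yaw vs -disp x deg 0.02 tilt [-0.  0. -1.]
```

```bash
python3 -m creep '[{"slide":[-5,0,0],"delta_rot":[0,0,0],"jaw":1},{"slide":[-5,0,0],"delta_rot":[0,0,0],"jaw":1},{"slide":[-5,0,0],"delta_rot":[0,0,0],"jaw":1},{"slide":[-5,0,0],"delta_rot":[0,0,0],"jaw":1},{"slide":[-5,0,0],"delta_rot":[0,0,0],"jaw":1},{"slide":[-5,0,0],"delta_rot":[0,0,0],"jaw":1},{"slide":[-5,0,0],"delta_rot":[0,0,0],"jaw":1},{"slide":[-4,0,0],"delta_rot":[0,0,0],"jaw":1},{"slide":[-3,0,0],"delta_rot":[0,0,0],"jaw":1},{"slide":[-2,0,0],"delta_rot":[0,0,0],"jaw":1}]'; python3 where.py
python3 -m creep '[{"slide":[-2,0,0],"delta_rot":[0,0,0],"jaw":1},{"slide":[-1,0,0],"delta_rot":[0,0,0],"jaw":1}]'; python3 where.py
```

```text
time_s: 8.7
tool_pos: [500.9, 346.5, 94.2]
ee_rot: [0.067, 0.998, 0.0, 0.0]
force: [-1.3, -0.4, 0.4]
gripper_width: 0.2
finger_force: 0.6
t 8.7 disp xy [-99.7   0.9] z 94.2 F disp [-1.2 -0.6  0.4] w 0.1643522104521935
tool x yaw vs -disp x deg 0.02 tilt [ 0.  0. -1.]
time_s: 8.9
tool_pos: [503.3, 346.2, 94.2]
ee_rot: [0.067, 0.998, -0.0, -0.0]
force: [-3.9, -0.2, 1.2]
gripper_width: -0.1
finger_force: 1.8
t 8.9 disp xy [-97.3   0.9] z 94.2 F disp [-3.9 -0.7  1.2] w -0.05768706651902797
tool x yaw vs -disp x deg 0.02 tilt [-0.001 -0.    -1.   ]
```

```bash
python3 -m creep '[{"slide":[-1,0,0],"delta_rot":[0,0,0],"jaw":1},{"slide":[-1,0,0],"delta_rot":[0,0,0],"jaw":1},{"slide":[-1,0,0],"delta_rot":[0,0,0],"jaw":1}]'; python3 where.py
python3 -m creep '[{"slide":[-1,0,0],"delta_rot":[0,0,0],"jaw":1},{"slide":[-1,0,0],"delta_rot":[0,0,0],"jaw":1},{"slide":[0,0,0],"delta_rot":[0,0,0],"jaw":1}]'; python3 where.py
```

```text
time_s: 9.2
tool_pos: [506.2, 345.8, 94.2]
ee_rot: [0.067, 0.998, -0.0, -0.0]
force: [-2.8, -0.4, -0.2]
gripper_width: -0.0
finger_force: 1.6
t 9.2 disp xy [-94.4   0.9] z 94.2 F disp [-2.7 -0.7 -0.2] w -0.03201919774503268
tool x yaw vs -disp x deg 0.04 tilt [-0. -0. -1.]
time_s: 9.5
tool_pos: [506.9, 345.7, 94.2]
ee_rot: [0.067, 0.998, -0.0, -0.001]
force: [-8.4, 2.4, 3.3]
gripper_width: 0.1
finger_force: 4.8
t 9.5 disp xy [-93.7   0.9] z 94.2 F disp [-8.6  1.3  3.3] w 0.08506271000116807
tool x yaw vs -disp x deg 0.01 tilt [-0.003 -0.    -1.   ]
```

```bash
python3 -m creep '[{"slide":[-1,0,0],"delta_rot":[0,0,0],"jaw":1},{"slide":[-1,0,0],"delta_rot":[0,0,0],"jaw":1},{"slide":[-1,0,0],"delta_rot":[0,0,0],"jaw":1},{"slide":[0,0,0],"delta_rot":[0,0,0],"jaw":1}]'; python3 where.py
```

```text
time_s: 9.9
tool_pos: [507.1, 345.6, 94.2]
ee_rot: [0.067, 0.998, -0.001, -0.004]
force: [-20.6, 5.1, 10.2]
gripper_width: -0.3
finger_force: 10.6
t 9.9 disp xy [-93.5   0.8] z 94.2 F disp [-21.1   2.3  10.2] w -0.29447252583285516
tool x yaw vs -disp x deg -0.01 tilt [-0.008 -0.001 -1.   ]
```

It is a hard stop at 21 N, and the positions agree with home for both contacts (finger half thickness 10.8, offset 1.2 mm). I'll back off, retreat up and look.

```bash
python3 -m creep '[{"slide":[6,0,0],"delta_rot":[0,0,0],"jaw":1},{"slide":[10,0,0],"delta_rot":[0,0,0],"jaw":1},{"slide":[10,0,-10],"delta_rot":[0,0,0],"jaw":1},{"slide":[10,0,-30],"delta_rot":[0,0,0],"jaw":1},{"slide":[10,0,-35],"delta_rot":[0,0,0],"jaw":1},{"slide":[30,0,-35],"delta_rot":[0,0,0],"jaw":1},{"slide":[30,0,-30],"delta_rot":[0,0,0],"jaw":1},{"slide":[30,0,0],"delta_rot":[0,0,0],"jaw":1},{"slide":[30,0,0],"delta_rot":[0,0,0],"jaw":1},{"slide":[0,0,0],"delta_rot":[0,0,0],"jaw":1}]'; python3 where.py;  python3 - <<'E'
import cv2,numpy as np
from workcell import optics
b=optics.get_image("side")["frame"][200:310,160:320,::-1]
a=optics.get_image("top")["frame"][135:305,150:290,::-1]
c=np.zeros((510,800,3),np.uint8); c[:,:420]=cv2.resize(a,None,fx=3,fy=3,interpolation=cv2.INTER_CUBIC)
c[:257,422:796]=cv2.resize(b,(374,257),interpolation=cv2.INTER_CUBIC)
cv2.imwrite("pics/a4.png",c)
E
```

```text
time_s: 10.9
tool_pos: [343.9, 367.1, 235.3]
ee_rot: [0.066, 0.998, 0.0, 0.0]
force: [1.1, 1.1, -0.6]
gripper_width: -0.2
finger_force: 0.0
t 10.9 disp xy [-258.     0.3] z 235.3 F disp [ 0.9  1.2 -0.6] w -0.2013992675125571
tool x yaw vs -disp x deg 0.15 tilt [ 0.  0. -1.]
```

View pics/a4.png

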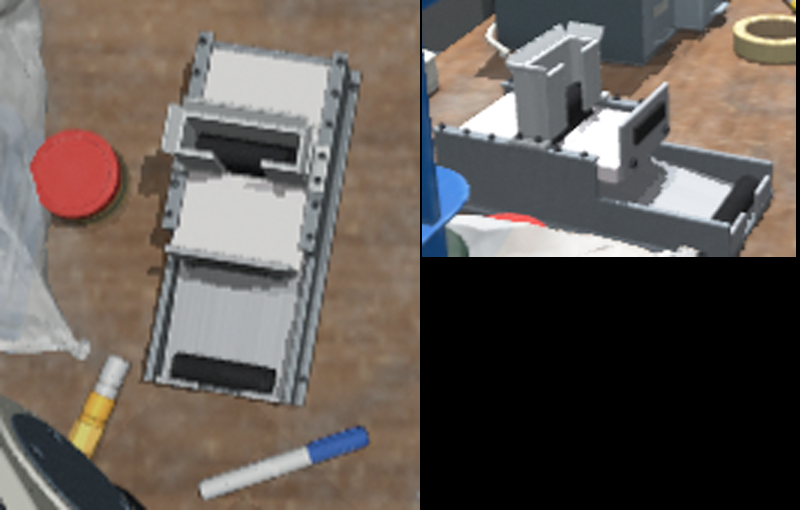

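The slide is home: the lip edge sits at the same pixel as at the start, about (206,218). The sleeve is at the trough front (crop 223,372), the black stack in the tower slot stands one sleeve lower, and the tin, pen and tape have not moved.

```bash
python3 -c "
from workcell import ctrl; print(ctrl.sign_off())"
```

```text
the job is handed in; nothing more can be done
None
```

I dispensed one sleeve into the trough and pushed the slide home against its hard stop. From the last pictures the next sleeve has dropped into the pocket. The job was handed in at about 11 s of the 42 s allowed; sign-off gave no verdict.

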